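# Dispense a bobbin tube with the lid lever

### The arm

A 6-joint arm with a two-finger parallel gripper is mounted at the origin on the work surface. World frame = base frame: x ahead of the robot, y to its left, z up, the work surface at z = 0. Lengths are in m, angles in rad, forces in N, time in s.
With the tool pointing down it reaches from about 0.25 to 0.775 m from the base axis. Payload 4 kg.
Tool frame: the origin (TCP) lies at the very end of the fingers, on their centre line; the grasp point (between the pads) lies 19 mm behind it (robot.hold_point_z is the distance from the TCP to the grasp point, in m); z points along the fingers, y is the line along which they close (so a half turn about z gives the same grasp; the last joint's range is limited). The gripper opens to 94 mm and grips with 3 to 60 N. Pads are 16 mm wide; open, the fingers measure 119 mm over their backs; the gripper's body (75 mm by 177 mm) begins 78 mm behind the grasp point.
Start: joints at [-0.103, 0.087, 1.371, -0, 1.684, -0.103], TCP at [0.55, -0, 0.206] pointing down, gripper open.
Joint ranges: [-3.1, 3.1], [-0.76, 2.03], [0.27, 2.55], [-1.08, 4.22], [0.17, 2.65], [-2.57, 2.57]. Speed limits (rad/s): [2.79, 2.79, 3.14, 3.14, 3.14, 3.14].

### API

Orientations are given as [roll, pitch, yaw] about the fixed x, y, z axes, in that order (R = Rz(yaw) Ry(pitch) Rx(roll)).
In Python, from bench import robot gives the robot as it stands.
- The arm moves only by the tool carry_out, never from a script. Its argument "steps" is a list of rows, each a list of 3 entries, a list of its own where there are three numbers: the shift along the tool's x, y, z in m, then the turn about the tool's z in units of 10 degrees (1.0 is 10 degrees), then the closure, from -1 (fully open) to 1 (shut). In form: [[[tx, ty, tz], roll, jaw], ...]. A call has 1 to 10 rows; each row is the pose to reach, as a shift and turn from the pose commanded when the call began, along the tool's axes at that moment; what a row does not reach only later rows make up. A row lasts 1/8 s, in which the tool goes at most 62.5 mm and 10.7 degrees, less where a joint would pass 70% of its speed; a pose out of reach is approached as far as the arm can. A call with a gripper value outside its range is refused whole. The fingers move at their own pace and stop on an object; the grip force is fixed at half the most. Time passes only in rows, so rows that repeat a pose let the fingers close. It gives the time, the measured TCP pose, the force, the opening and the grip force at its end, in the units of the state.
- robot.get_obs(): the state, without advancing time (a new reading comes with each control period).
- robot.snapshot(name): name is "scene" or "side" or "wrist"; returns a dict with "image" (480x640x3 uint8, red, green, blue), "z_map" (480x640 float32, m along the optical axis (not along the pixel's ray), 0 where there is no reading), "mtx" (3x3 intrinsics, pixels), "D" ([k1, k2, p1, p2, k3] as OpenCV has them; the pictures are not rectified), "R" (3x3) and "t" (3): a world point X has camera coordinates R X + t. Camera axes: x right, y down, z forward; pixel columns grow to the right and rows downward; lengths in m; the calibration is good to about 2 mm. A picture is of the moment at which its call begins.
- robot.close_job(): hands the job in; it is judged then, once.
The state is a dict: "time": time; "joint_positions": joint angles; "qvel": joint speeds; "joint_torque": joint torques, N m; "tool_pos": TCP position; "ee_rot": TCP orientation; "wrist_force": force on the tool from outside, world axes, zero at the start; "wrist_torque": the same for the moment, N m; "width": finger opening in m; "finger_force": force on a finger pad.
Only numpy, scipy, OpenCV 4.12 (cv2) and the standard library are available. Lean on these libraries where they do the work, as an engineer would, in place of code of your own. Each camera call takes 0.05 s, during which the arm holds its last target. There are 200 camera calls.

### The job

Dispense the bobbin tube waiting in the chute: press the dispenser's side lever right down with the fingertips so that the linked lid lifts and the tube rolls out into the aluminium tray, then let the lever come back up slowly, keeping it under the fingertips all the way, so that the lid closes fully and never drops or slams. Touch neither the lid nor the tube, do not grasp or lift anything, and leave the other things on the table where they are.

Things in the scene. Friction and masses are not known exactly. Their poses are not given: they have to be found in the camera images.
- dispenser: Fixed plywood chute box, 130 mm deep (its x), 106 mm wide (its y), 119 mm high over the shut lid. Origin at the underside, in plan 5 mm to +x of the middle of the box. Its -x is the front, where the tube rolls out down an 18 degree ramp; z up. Turned by up to 0.4 rad from square to the robot. The lever runs along its -y side and sticks out in front of it.
- lid (a joint): Angle of the lid of the dispenser, rad: 0 shut, 0.84 fully open. Grey framed lid with a clear window, 121 mm by 104 mm, hinged along the rear (+x of dispenser) top edge, with a front lip that hangs down into the chute and holds the tube back. It falls shut by its own weight and its return spring (at 3 rad/s or more if let go). It turns twice the lever's angle; the tube can pass from about 0.35 rad.
- lid_front (a point): Middle of the top front edge of the lid; 119 mm above the table when shut, rising to about 200 mm when open, moving up and backwards.
- lever (a joint): Angle of the lever, rad: 0 at rest, about 0.42 pressed right down, where it meets its stop. It springs back up if let go; letting its pad rise at 20 to 30 mm/s brings the lid down gently. Its pad needs about 2 to 6 N of downward push. It turns about a level axle parallel to the dispenser's y, through point pivot.
- pivot (a point): The lever's axle on the -y side of the dispenser, 95 mm above the table, at dispenser x -50, y -70 mm.
- pad (a point): Centre of the upper face of the lever's square flat steel pad (32 mm by 32 mm, 6 mm thick), the place to press. At rest it is level, 104 mm above the table, at dispenser x -160, y -115 mm. It lies 110 mm in front of the pivot axle and goes down 45 mm (to about 58 mm above the table), moving about 6 mm back towards the axle's side on the way, as the lever is pressed right down. The only thing under it is the table.
- tray: Grey aluminium tray, fixed on the table in front of the dispenser under the chute's mouth: 120 mm (its x) by 130 mm (its y), 25 mm high, walls 3 mm, floor 3 mm. Origin at the centre of its underside; axes as the dispenser's.
- tube: Clear plastic bobbin tube with white end caps, 24 mm diameter, 80 mm long, about 45 g, filled with bobbins. It lies across the chute behind the lid's lip. Origin at its centre, own y along its length.
- saucer: White ceramic saucer, 116 mm wide, 18 mm high; bystander. Origin under its centre.
- thimble: Steel thimble, 20 mm wide, 25 mm high, standing mouth down to the right of the lever; bystander. Origin under its centre.
- spool: Wooden thread spool, 36 mm wide, 50 mm high, upright; bystander. Origin under its centre.
- spare_tube: Another bobbin tube, 24 mm wide, 80 mm high, standing upright; bystander. Origin under its centre.
- jar: Glass jar with a steel cap, 64 mm wide, 85 mm high; bystander. Origin under its centre.
- hoop: Beech hoop lying flat, 110 mm across, 10 mm high; bystander. Origin under its centre.
- gauge: Flat steel seam gauge, 150 by 24 by 5 mm, lying flat; bystander. Origin under its centre.
Not all that is in view belongs to the job. Leave any blue or purple look-alike of the tray alone.

How it is judged:
By the outcome, as a careful person would: the job done as asked, in the order asked, and still so for the second after the job is handed in, with the robot touching nothing.
It also fails if it takes over 38 s, if anything falls off the work surface, if the arm or the gripper's body presses on something with over 40 N, if the wrist force passes 120 N, or if a joint passes its speed limit or range.

## Working session

There is one attempt and no reset: what is moved stays moved. The work goes in short steps, Python scripts to look and compute and a tool call to move; the robot and the scene stay as the last step left them, time stands still between calls to the robot, and variables do not carry over. Pictures are saved under pics/ and viewed, at most 10 in all, crops included, and the job is handed in when it is done.

Besides the shell and the picture viewer there is one more tool, called after ">>>" in YAML: its name, and indented under it one key for each argument. carry_out: Moves the arm, as the interface text tells. Its arguments: {"type":"object","properties":{"steps":{"type":"array","items":{"type":"array"}}},"required":["steps"]}

```bash
mkdir -p pics
cat > h.py <<'E'
import numpy as np, cv2
from bench import robot
def snap(n,f):
    s=robot.snapshot(n); cv2.imwrite('pics/'+f,s['image'][:,:,::-1]); np.savez(f'{n}.npz',**s); return s
def pt(s,u,v,r=2):
    z=s['z_map'][v-r:v+r+1,u-r:u+r+1]; z=np.median(z[z>0])
    p=cv2.undistortPoints(np.array([[[u,v]]],float),s['mtx'],s['D'])[0,0]
    return s['R'].T@(np.array([p[0],p[1],1])*z-s['t'])
def proj(s,X):
    X=np.atleast_2d(np.array(X,float)); return cv2.projectPoints(X,cv2.Rodrigues(s['R'])[0],s['t'],s['mtx'],s['D'])[0][:,0]
E
python3 - <<'E'
from h import *
snap('scene','a.png'); snap('side','b.png'); print(robot.get_obs())
E
```

```text
{'time': 0.1, 'joint_positions': array([-1.03105906e-01,  8.78641192e-02,  1.37205797e+00, -3.56250487e-05,
        1.68365887e+00, -1.03106359e-01]), 'qvel': array([-0.00127158, -0.0005045 , -0.00266656, -0.00086072,  0.00091931,
        0.00076734]), 'joint_torque': array([ 2.25695316e-03, -3.41256917e+01, -3.03301656e+01,  7.19034858e-02,
        3.05556308e-02, -9.49158243e-05]), 'tool_pos': array([5.49497830e-01, 3.16151891e-05, 2.04453446e-01]), 'ee_rot': array([-3.13961126e+00, -1.69425447e-04,  1.57079263e+00]), 'wrist_force': array([-0.33975238,  0.6750452 , -0.67367678]), 'wrist_torque': array([0.01319878, 0.01959734, 0.06824945]), 'finger_force': 0.0, 'width': 0.09412077091711864}
```

View pics/a.png

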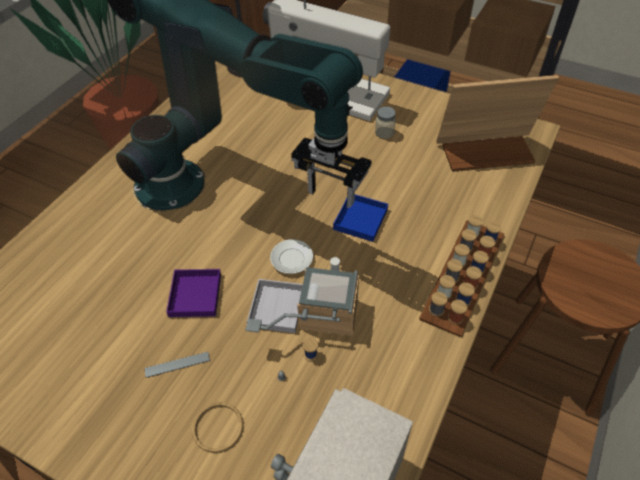

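View pics/b.png

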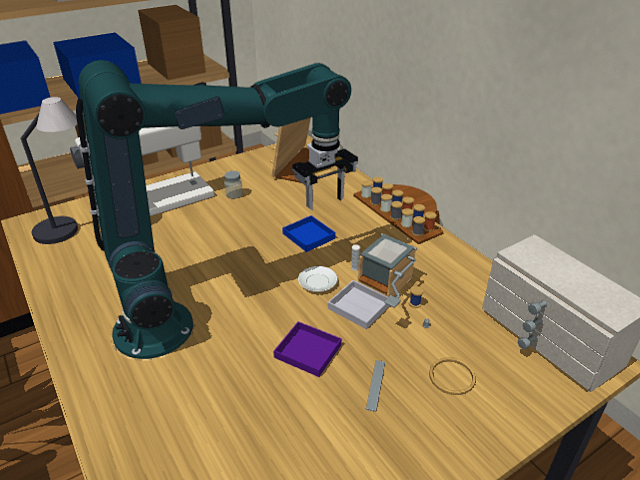

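The scene picture shows three tray-like things: grey at (277,305), blue at (361,217) and purple at (195,292). The grey one fits, because it is aluminium and under the chute mouth. The dispenser is at about (330,300), and the lever pad at about (254,325). I'll confirm this in a crop.

Run:
```python
from h import *
s=dict(np.load('scene.npz'))
c=s['image'][235:395,225:385,::-1]; cv2.imwrite('pics/c.png',cv2.resize(c,(600,600),interpolation=cv2.INTER_CUBIC)[:,:])
for n,u,v in [('pad',254,325),('padL',249,325),('padR',258,325),('lidmid',331,288),('arm',300,317),('thimble',281,375),('spool',311,351),('spare',335,262)]:
    print(n,pt(s,u,v,1).round(4))
s2=dict(np.load('side.npz'))
for n,u,v in [('pad',393,300),('thimble',427,321),('lid',388,250)]: print('side',n,pt(s2,u,v,1).round(4))
```

```text
pad [ 0.5289 -0.348   0.1031]
padL [ 0.5189 -0.3534  0.1035]
padR [ 0.5371 -0.3438  0.1031]
lidmid [ 0.644  -0.1865  0.1177]
arm [ 0.6089 -0.2764  0.0927]
thimble [ 0.6205 -0.394   0.0199]
spool [ 0.6602 -0.3206  0.0459]
spare [ 0.6055 -0.0893  0.0804]
side pad [ 0.5287 -0.3482  0.1064]
side thimble [ 0.6158 -0.394   0.0228]
side lid [ 0.64   -0.1883  0.1196]
```

View pics/c.png

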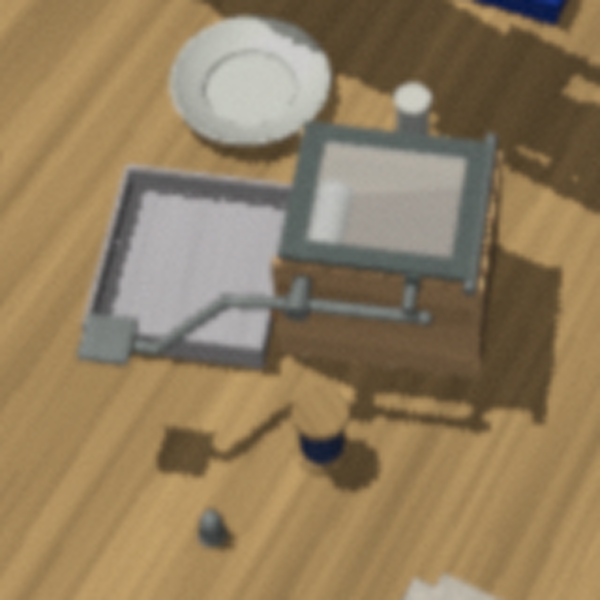

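The crop confirms the grey tray under the mouth and the square pad at crop (109,340), which is scene pixel (254,326). Both cameras put the pad at (0.529,-0.348,0.104), matching the given height. The dispenser yaw is about +18°. I'll close the fingers, go above the pad and turn so that tool y lies along dispenser y.

>>> carry_out:
  steps:
    - [[-0.035,-0.002,0],0.8,1]
    - [[-0.08,-0.005,0],1.7,1]
    - [[-0.125,-0.008,0],2.6,1]
    - [[-0.17,-0.01,0],3.5,1]
    - [[-0.215,-0.013,0],4.4,1]
    - [[-0.26,-0.016,0],5.3,1]
    - [[-0.305,-0.018,0],6.2,1]
    - [[-0.335,-0.02,0.01],6.9,1]
    - [[-0.348,-0.021,0.03],7.2,1]
    - [[-0.348,-0.021,0.04],7.2,1]

```text
time: 1.35
tool_pos: [0.528, -0.3474, 0.1624]
ee_rot: [-3.137, 0.002, 0.314]
wrist_force: [-0.1, 1.0, -0.5]
width: 0.0003
finger_force: 0.0
```

Run:
```python
from h import *
o=robot.get_obs(); print(o['time'],o['tool_pos'],o['ee_rot'],o['width'],o['wrist_force'])
s=snap('wrist','w.png'); s2=snap('scene','d.png')
p=o['tool_pos']; print(proj(s,p), proj(s2,p),proj(s,[.529,-.348,.104]))
cv2.imwrite('pics/e.png',np.hstack([cv2.resize(s['image'],(400,300)),cv2.resize(s2['image'][235:385,200:400],(400,300),interpolation=2)])[:,:,::-1])
```

```text
1.35 [ 0.52800402 -0.34743173  0.16235196] [-3.13749337e+00  2.16908241e-03  3.14393292e-01] 0.0003256884283334301 [-0.09958153  0.99963921 -0.50595128]
[[320.78313531 280.76652028]] [[250.9471052  310.83460583]] [[322.22562692 251.52267327]]
```

View pics/e.png

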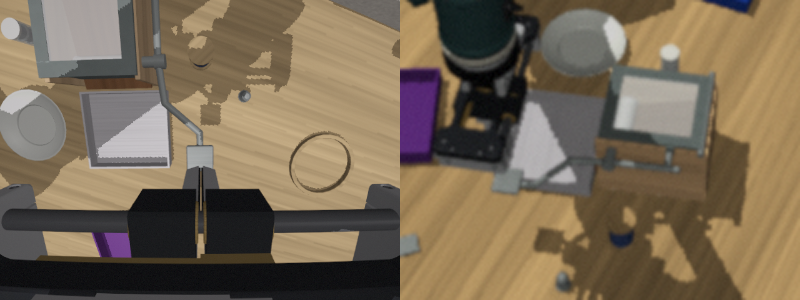

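The wrist view shows the pad at about (320,251) in full-size pixels, against a prediction of (322,251.5), so I'm centred and aligned. Next I descend and press.

>>> carry_out:
  steps:
    - [[0.001,0,0.02],0,1]
    - [[0.001,0,0.038],0,1]
    - [[0.001,0,0.046],0,1]
    - [[0.001,0,0.051],0,1]
    - [[0.001,0,0.055],0,1]
    - [[0.001,0,0.059],0,1]
    - [[0.001,0,0.062],0,1]
    - [[0.001,0,0.065],0,1]

```text
time: 2.45
tool_pos: [0.53, -0.3479, 0.1013]
ee_rot: [3.141, -0.0, 0.314]
wrist_force: [-2.5, 0.3, 3.6]
width: 0.0002
finger_force: 1.7
```

>>> carry_out:
  steps:
    - [[0,0,0.005],0,1]
    - [[0.001,0,0.01],0,1]
    - [[0.001,0,0.015],0,1]
    - [[0.002,0,0.02],0,1]
    - [[0.003,0,0.025],0,1]
    - [[0.004,0,0.03],0,1]
    - [[0.005,0,0.034],0,1]
    - [[0.006,0,0.037],0,1]

```text
time: 3.45
tool_pos: [0.5356, -0.3459, 0.063]
ee_rot: [-3.142, 0.0, 0.314]
wrist_force: [-3.3, -1.3, 5.0]
width: 0.0006
finger_force: 3.9
```

>>> carry_out:
  steps:
    - [[0,0,0.001],0,1]
    - [[0,0,0.002],0,1]
    - [[0,0,0.003],0,1]
    - [[0,0,0.003],0,1]
    - [[0,0,0.003],0,1]
    - [[0,0,0.003],0,1]
    - [[0,0,0.003],0,1]
    - [[0,0,0.003],0,1]

```text
time: 4.45
tool_pos: [0.5357, -0.3461, 0.0627]
ee_rot: [3.14, -0.0, 0.314]
wrist_force: [-6.3, -0.9, 9.0]
width: 0.0002
finger_force: 5.4
```

Run:
```python
from h import *
s=snap('wrist','w2.png'); s2=snap('scene','d2.png');s3=snap('side','s2.png')
a=cv2.resize(s['image'][0:320],(400,240)); b=cv2.resize(s2['image'][235:385,200:400],(400,300),interpolation=2);c=cv2.resize(s3['image'][215:365,290:490],(400,300),interpolation=2)
cv2.imwrite('pics/f.png',np.vstack([np.hstack([b,c]),np.hstack([a,a*0])])[:,:,::-1])
```

```text
(no output)
```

View pics/f.png

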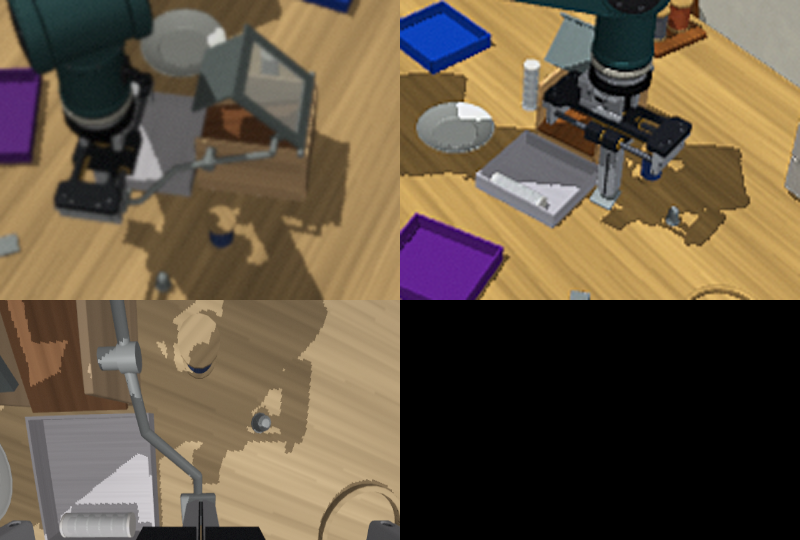

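The tube lies in the grey tray, at about (520,188) in the side crop. The lid is fully open and the lever is on its stop: z held at 0.0627 while the force rose. Now the slow release.

>>> carry_out:
  steps:
    - [[0,0,-0.002],0,1]
    - [[0,0,-0.004],0,1]
    - [[0,0,-0.0065],0,1]
    - [[-0.001,0,-0.009],0,1]
    - [[-0.001,0,-0.0115],0,1]
    - [[-0.002,0,-0.014],0,1]
    - [[-0.002,0,-0.0165],0,1]
    - [[-0.003,0,-0.019],0,1]
    - [[-0.003,0,-0.0215],0,1]
    - [[-0.004,0,-0.024],0,1]

```text
time: 5.85
tool_pos: [0.5324, -0.3469, 0.0849]
ee_rot: [3.141, -0.001, 0.314]
wrist_force: [-1.2, -0.0, 2.1]
width: 0.0002
finger_force: 1.7
```

>>> carry_out:
  steps:
    - [[0,0,-0.0025],0,1]
    - [[-0.001,0,-0.005],0,1]
    - [[-0.001,0,-0.0075],0,1]
    - [[-0.001,0,-0.01],0,1]
    - [[-0.002,0,-0.012],0,1]
    - [[-0.002,0,-0.014],0,1]
    - [[-0.002,0,-0.0155],0,1]
    - [[-0.002,0,-0.017],0,1]

```text
time: 6.85
tool_pos: [0.5302, -0.3477, 0.1016]
ee_rot: [3.141, -0.001, 0.314]
wrist_force: [2.4, -0.1, 2.4]
width: 0.0004
finger_force: 1.5
```

>>> carry_out:
  steps:
    - [[0,0,-0.001],0,1]
    - [[0,0,-0.002],0,1]
    - [[0,0,-0.003],0,1]
    - [[0,0,-0.004],0,1]
    - [[0,0,-0.005],0,1]
    - [[0,0,-0.006],0,1]
    - [[0,0,-0.007],0,1]
    - [[0,0,-0.007],0,1]

```text
time: 7.85
tool_pos: [0.53, -0.3477, 0.1086]
ee_rot: [3.141, 0.0, 0.314]
wrist_force: [0.4, 0.1, 0.7]
width: 0.0006
finger_force: 0.0
```

>>> carry_out:
  steps:
    - [[0,0,-0.01],0,1]
    - [[0,0,-0.03],0,1]
    - [[0,0,-0.05],0,1]
    - [[0,0,-0.07],0,1]
    - [[-0.02,0,-0.09],0,1]
    - [[-0.05,0,-0.1],0,1]
    - [[-0.08,0,-0.1],0,1]
    - [[-0.1,0,-0.1],0,1]
    - [[-0.1,0,-0.1],0,1]
    - [[-0.1,0,-0.1],0,1]

```text
time: 9.1
tool_pos: [0.4351, -0.3784, 0.2084]
ee_rot: [-3.141, -0.001, 0.314]
wrist_force: [0.3, -0.5, 0.3]
width: 0.0006
finger_force: 0.0
```

Run:
```python
from h import *
a0=dict(np.load('scene.npz')) # pressed
s2=snap('scene','d3.png');s3=snap('side','s3.png')
for n,u,v in [('pad',254,325),('lid',331,288),('arm',300,317)]: print(n,pt(s2,u,v,1).round(4))
b=cv2.resize(s2['image'][235:385,200:400],(400,300),interpolation=2);c=cv2.resize(s3['image'][215:365,290:490],(400,300),interpolation=2)
cv2.imwrite('pics/g.png',np.hstack([b,c])[:,:,::-1])
```

```text
pad [ 0.5289 -0.348   0.103 ]
lid [ 0.644  -0.1865  0.1178]
arm [ 0.6095 -0.2774  0.0946]
```

View pics/g.png

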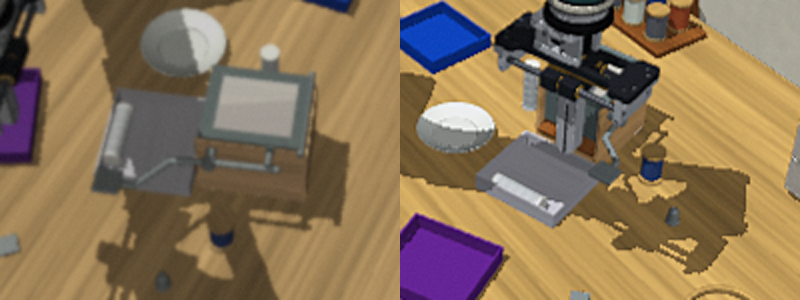

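The lid is shut and the pad is back at rest, both at their starting heights. The tube is in the tray at about (118,135) in the scene crop, and nothing else has moved.

```bash
python3 -c "
from bench import robot
print(robot.close_job())"
```

```text
the job is handed in; nothing more can be done
None
```

The tube rolled out into the grey aluminium tray; the lever came back up slowly under the fingertips, the lid is fully shut, nothing else was moved, and the job was handed in at about 9 s.

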